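Put the load weight away and hold the thickness gauge open

ROBOT

A 6-joint arm with a two-finger parallel gripper is mounted at the origin on the work surface. World frame = base frame: x ahead of the robot, y to its left, z up, the work surface at z = 0. Lengths are in m, angles in rad, forces in N, time in s.
With the tool pointing down it reaches from about 0.375 to 0.975 m from the base axis. Payload 3.8 kg.
Tool frame: the origin (TCP) lies at the very end of the fingers, on their centre line; the grasp point (between the pads) lies 19 mm behind it; z points along the fingers, y is the line along which they close (so a half turn about z gives the same grasp; the last joint's range is limited). The gripper opens to 85 mm and grips with 20 to 120 N. Pads are 22 mm wide; open, the fingers measure 114 mm over their backs; the gripper's body (76 mm by 85 mm) begins 54 mm behind the grasp point. The pads swing forward as they close: fully open they stand 13 mm farther back than shut.
Start: joints at [1.077, 0.264, 1.604, -0, 1.274, -0.037], TCP at [0.298, 0.606, 0.231] pointing down, gripper open.
Joint ranges: [-2.63, 2.63], [-0.94, 2.18], [0.31, 2.57], [-1.31, 4.45], [0, 2.66], [-2.55, 2.55]. Speed limits (rad/s): [2.57, 2.57, 3.14, 3.14, 3.14, 3.14].

INTERFACE

Orientations are given as a rotation vector (axis times angle).
In Python, from workcell import read_state, read_camera, calibration, finish_job gives the robot as it stands.
- The arm moves only by the tool step_arm, never from a script. Its argument "commands" is a list of rows, each an object of numbers: "fingers": the gripper's target within -1 to 1 (shut at 1, half-way at 0, fully open at -1); "dx", "dy", "dz": the shift along the tool's x, y, z in m; "roll": the turn about the tool's z in degrees. In form: [{"fingers": .., "dx": .., "dy": .., "dz": .., "roll": ..}, ...]. A call has 1 to 8 rows; each row is the pose to reach, as a shift and turn from the pose commanded when the call began, along the tool's axes at that moment; what a row does not reach only later rows make up. A row lasts 1/8 s, in which the tool goes at most 62.5 mm and 10.7 degrees, less where a joint would pass 70% of its speed; a pose out of reach is approached as far as the arm can. A call with a gripper value outside its range is refused whole. The fingers move at their own pace and stop on an object; "squeeze" is the grip in N (left out, the last holds). Time passes only in rows, so rows that repeat a pose let the fingers close. It gives the time, the measured TCP pose, the force, the opening and the grip force at its end, in the units of the state.
- read_state(): the state, without advancing time (a new reading comes with each control period).
- read_camera(name): name is "scene" or "top" or "wrist"; returns (picture, depth): 384x512x3 uint8, blue, green, red; 384x512 float32, m along the optical axis (not along the pixel's ray), 0 where there is no reading.
- calibration(name): a dict with "intrinsics" (3x3 intrinsics, pixels), "world_to_cam" (4x4, takes a point from world to camera coordinates). Camera axes: x right, y up, looking along -z (the intrinsics and any distortion apply to the point x, -y, -z); pixel columns grow to the right and rows downward; lengths in m; the calibration is good to about 2 mm. A picture is of the moment at which its call begins: read the wrist's pose just before it. calibration takes no time and is no camera call; for the wrist camera it gives the pose at the moment of the call.
- finish_job(): hands the job in; it is judged then, once.
The state is a dict: "time": time; "q": joint angles; "joint_vel": joint speeds; "joint_torque": joint torques, N m; "tool_pos": TCP position; "tcp_rot": TCP orientation; "wrist_force": force on the tool from outside, world axes, zero at the start; "torque": the same for the moment, N m; "width": opening from 0.0 (shut) to 1.0 (fully open); "grip_force": force on a finger pad.
Only numpy, scipy, OpenCV 4.12 (cv2) and the standard library are available. Lean on these libraries where they do the work, as an engineer would, in place of code of your own. Each camera call takes 0.05 s, during which the arm holds its last target. There are 200 camera calls.

TASK

The fabric thickness gauge has just been zeroed under its load weight. Take the weight off the pan on top of the gauge and, without dropping it, put it back in its own well in the wooden weight block, the one it fits, seated flat on the well's floor. Then press the gauge's lift lever down past its two click positions to the third, fully down at its stop, and keep it pressed there against its spring so that a quilt sample can be slid under the raised foot: finish while still holding the lever down, and leave everything else on the counter as it stands.

Things in the scene. Friction and masses are not known exactly. Their poses are not given: they have to be found in the camera images.
- load_weight: the load weight, bare steel, about 200 g: a disc 44 mm in diameter, 14 mm high, with an upright grip knob 16 mm in diameter and 24 mm tall on top (38 mm overall). Origin: centre of its underside, z up through the knob. It starts upright and loose on the round pan (46 mm wide) on top of the gauge, up to 3 mm off centre.
- gauge: fabric thickness gauge, grey cast frame fixed to the counter, base 190 (x) by 130 mm (y). Origin: centre of the base's underside. x runs from the dial (front, robot side) to the rear column, y to its left, z up. Spindle axis at x -35, y 0 mm; pan top at z 205 mm, up to 15 mm higher as the lever goes down; head top z 185, dial clamp up to z 205 at x -69 mm. The lever stands out on the -y side.
- lift_lever (a joint): angle of the lift lever, rad. 0: up. Grows as its outer end is pressed down: first click at about 0.17 to 0.20, second at 0.37 to 0.40 (eased off gently it may rest there), third 0.50 = hard stop, foot raised 15 mm; let go there, it springs back up. At the bar it takes about 8 to 9 N to pass each click and to reach the stop, and 3 to 4 N to stay there. Pivot along the gauge's x at y -32, z 160 mm.
- lever_arm: the lever's steel arm with its black thumb bar, a round bar 22 mm thick, 34 mm long, along the gauge's x, 100 mm from the pivot. Origin: centre of the bar; the bar's top is 11 mm above it at any angle. In the gauge's frame it is at x -35, y -129, z 185 mm with the lever up and x -35, y -129, z 135 mm at the stop (50 mm of travel down, bulging 3 mm outwards half way).
- weight_block: weight block, light wood, fixed, 85 (x) by 250 (y) by 28 mm high. Origin: centre of its underside, z up. Four round wells in a row along y, 10 mm deep (floor at z 18 mm), each 3 mm wider than its weight: y +77.5 mm for the 56 mm weight (empty), +10.5 for the 44 mm one (empty), -45.5 for the 34 mm and -92.5 for the 26 mm one (both in place, knob tops at z 50 and 46 mm).
- well_200 (a point): centre of the floor of the 47 mm wide well, the load weight's own
- well_400 (a point): centre of the floor of the largest well, 59 mm wide, empty: it belongs to the 400 g weight on the catalogue, not to the load weight
- w50: 50 g weight, 26 mm disc with knob, in its well; leave it there. Origin: centre of its underside
- w100: 100 g weight, 34 mm disc with knob, in its well; leave it there. Origin: centre of its underside
- w400: 400 g weight, 56 mm disc with knob, 44 mm high, holding down the pages of the open catalogue; leave it. Origin: centre of its underside
- calculator: calculator, 78 x 125 x 12 mm, on the counter to the robot's side; leave it. Origin: centre of its underside
- tape_case: steel tape measure, 62 x 62 x 30 mm, on the counter to the robot's side; leave it. Origin: centre of its underside
- thread_spool: spool of thread standing on end, 34 mm wide, 42 mm tall, between gauge and block; leave it. Origin: centre of its underside
- chalk: flat piece of tailor's chalk, 46 x 30 x 9 mm, between gauge and block; leave it. Origin: centre of its underside

How it is judged:
On the way, in this order (a step that is already met when the one before it is completed fails the run):
1. the load weight stands in its own well, let go (horizontal distance between load_weight and well_200 below 0.004 m and z of load_weight in the frame of weight_block below 0.0205 m and angle between load_weight's own z axis and vertical below 0.06 rad and contact force between the fingers and load_weight below 0.05 N), for 0.3 s.
2. the lift lever is pressed to its third position (value of joint lift_lever above 0.465 rad and contact force between any of the fingers, the arm and lever_arm above 1.5 N), for 0.3 s.
At the end, for the whole second after the job is handed in: The load weight stands let go in its own well (4 mm of centre, on the floor within 2.5 mm, upright); the robot still presses the lever (over 1.5 N), which is within 0.035 rad (3.5 mm at the bar) of its stop; the other things are within 20 mm of their places (small weights 12 mm) (all of step 1 and all of step 2 and linear speed of load_weight below 0.02 m/s and distance of each of w50, w100 from where it was at the start of the episode below 0.012 m and distance of each of w400, calculator, tape_case, thread_spool, chalk from where it was at the start of the episode below 0.02 m); the arm keeps its last pose, push and grip.
It fails at once if the load weight is dropped (falls free at more than 0.5 m/s) (linear speed of load_weight above 0.5 m/s and contact force between the fingers and load_weight below 0.01 N).
It fails at once if another thing on the counter is knocked or moved by more than 20 mm (12 mm for the small weights) (distance of any of w50, w100 from where it was at the start of the episode above 0.012 m or distance of any of w400, calculator, tape_case, thread_spool, chalk from where it was at the start of the episode above 0.02 m).
It also fails if it takes over 53 s, if anything falls off the work surface, if the arm or the gripper's body presses on something with over 40 N, if the wrist force passes 120 N, or if a joint passes its speed limit or range.

## Working session

There is one attempt and no reset: what is moved stays moved. The work goes in short steps, Python scripts to look and compute and a tool call to move; the robot and the scene stay as the last step left them, time stands still between calls to the robot, and variables do not carry over. Pictures are saved under pics/ and viewed, at most 10 in all, crops included, and the job is handed in when it is done.

Besides the shell and the picture viewer there is one more tool, called after ">>>" as name([rows], argument=value, ...), one row to a line, values as JSON. step_arm: Moves the arm, as the interface text tells. Its arguments: {"type":"object","properties":{"commands":{"type":"array","items":{"type":"object","properties":{"fingers":{"type":"number"},"dx":{"type":"number"},"dy":{"type":"number"},"dz":{"type":"number"},"roll":{"type":"number"}}}},"squeeze":{"type":"number"}},"required":["commands"]}

```bash
mkdir -p pics; cat > h.py <<'E'
import numpy as np, cv2
from workcell import read_state, read_camera, calibration, finish_job
def cloud(name):
    c=calibration(name); im,d=read_camera(name)
    K=np.array(c["intrinsics"]); T=np.linalg.inv(np.array(c["world_to_cam"]))
    v,u=np.mgrid[:im.shape[0],:im.shape[1]]
    x=(u-K[0,2])/K[0,0]*d; y=(v-K[1,2])/K[1,1]*d
    P=np.stack([x,-y,-d,np.ones_like(d)],-1)@T.T
    P=P[...,:3].copy(); P[d<=0]=np.nan
    return im,d,P
E
python3 - <<'E'
from h import *
s=read_state(); print(s)
for n in("top","scene"):
    im,d,P=cloud(n); cv2.imwrite(f"pics/{n}0.png",im); np.save(f"{n}.npy",P)
    print(n,{k:np.round(v,3).tolist() for k,v in calibration(n).items() if k!='x'},(d>0).mean())
E
```

```text
{'time': 0.0, 'q': array([ 1.07713459e+00,  2.64757148e-01,  1.60540930e+00, -9.38432579e-06,
        1.27366656e+00, -3.69085233e-02]), 'joint_vel': array([ 0.00075791, -0.00067986,  0.00024876,  0.00104833,  0.00047153,
       -0.00039394]), 'joint_torque': array([ 1.62205150e-03, -5.15111589e+01, -3.67308140e+01, -2.39725756e-05,
        1.31232943e-02,  4.52762094e-06]), 'tool_pos': array([0.29735945, 0.6051504 , 0.22994026]), 'tcp_rot': array([-0.71111018, -3.05945734,  0.0033991 ]), 'wrist_force': array([0.13526079, 0.44846528, 0.25295067]), 'torque': array([-0.0008949 ,  0.03128497, -0.0030228 ]), 'grip_force': 0.0, 'width': 1.0014842674027309}
top {'intrinsics': [[395.522, 0.0, 261.81], [0.0, 395.522, 190.388], [0.0, 0.0, 1.0]], 'world_to_cam': [[0.009, -1.0, 0.012, -0.023], [0.991, 0.011, 0.131, -0.581], [-0.131, 0.011, 0.991, -1.233], [0.0, 0.0, 0.0, 1.0]]} 0.9959157307942709
scene {'intrinsics': [[391.083, 0.0, 256.702], [0.0, 391.083, 194.969], [0.0, 0.0, 1.0]], 'world_to_cam': [[0.354, 0.935, 0.009, -0.214], [-0.771, 0.286, 0.57, 0.349], [0.53, -0.209, 0.822, -1.501], [0.0, 0.0, 0.0, 1.0]]} 0.9957173665364584
```

View pics/top0.png

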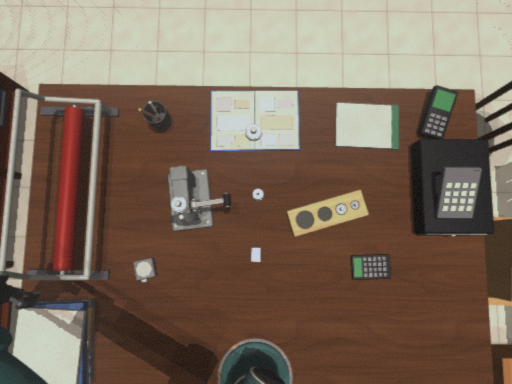

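View pics/scene0.png

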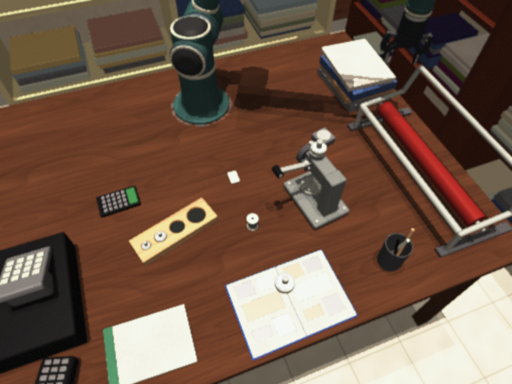

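The top view shows the load weight on the pan at about (179,204), the lever bar at (227,201) and the block at (328,213). The block's empty wells are at (305,219) (large) and (324,214) (ours). Next I'll take positions from the colour masks and depth.

```bash
python3 - <<'E'
from h import *
P=np.load("top.npy"); im=cv2.imread("pics/top0.png")
c=calibration("top");K=np.array(c["intrinsics"]);W=np.array(c["world_to_cam"]);T=np.linalg.inv(W)
def ray(u,v,z):
    d=T[:3,:3]@[(u-K[0,2])/K[0,0],-(v-K[1,2])/K[1,1],-1]; o=T[:3,3]
    return o+d*(z-o[2])/d[2]
hsv=cv2.cvtColor(im,cv2.COLOR_BGR2HSV)
m=cv2.inRange(hsv,(12,60,140),(32,255,255)); m[:,:270]=0;m[:,380:]=0;m[:180]=0;m[245:]=0
cs,_=cv2.findContours(m,cv2.RETR_EXTERNAL,cv2.CHAIN_APPROX_NONE);k=max(cs,key=cv2.contourArea)
r=cv2.minAreaRect(k);print("rect",r);b=cv2.boxPoints(r);print(b)
pts=np.array([ray(u,v,.028)[:2] for u,v in b]);print("block ctr",pts.mean(0),[np.linalg.norm(pts[i]-pts[i-1]) for i in range(4)])
for i in range(4): print(np.degrees(np.arctan2(*(pts[i]-pts[i-1])[::-1])))
g=hsv[...,2]
w=((g<110)&(cv2.drawContours(np.zeros_like(m),[cv2.convexHull(k)],-1,1,-1)>0)).astype(np.uint8)
n,l,st,ct=cv2.connectedComponentsWithStats(w)
for i in range(1,n):
    if st[i,4]>30: print("well",st[i],ct[i],ray(*ct[i],.02))
# high things in gauge region
for lo,hi in((.225,.26),(.2,.222),(.175,.2)):
    s=(P[...,2]>lo)&(P[...,2]<hi); s[:,:160]=0;s[:,245:]=0;s[:150]=0;s[240:]=0
    q=P[s]; print(lo,s.sum(),np.argwhere(s).mean(0),q.mean(0),q.min(0),q.max(0))
q=P[195:209,221:233]; print(np.round(q[...,2],3))
E
```

```text
rect ((327.50506591796875, 212.51705932617188), (26.917373657226562, 77.3785629272461), 73.49563598632812)
[[286.5864  210.60408]
 [360.77682 188.62172]
 [368.42374 214.43004]
 [294.2333  236.4124 ]]
block ctr [ 0.51337624 -0.23029238] [np.float64(0.08593749454238389), np.float64(0.2525328472652527), np.float64(0.08680483354921513), np.float64(0.25041347783510687)]
16.593161242582845
-72.92819387589694
-164.80217533383586
106.88329090040735
well [318 207  14  14 138] [324.5       213.3115942] [ 0.51096857 -0.22139379  0.02      ]
well [297 211  17  17 226] [304.73893805 219.21681416] [ 0.49119037 -0.1571418   0.02      ]
0.225 33 [203.09090909 176.96969697] [0.51775282 0.2122631  0.23931898] [0.51049369 0.20556553 0.22782736] [0.52613524 0.22059515 0.24478957]
0.2 199 [205.33165829 179.44723618] [0.51400452 0.21016442 0.21514694] [0.47991993 0.19107582 0.20053561] [0.53984052 0.23362831 0.22168667]
0.175 908 [192.53744493 188.15748899] [0.5536267  0.19293842 0.18523935] [0.4724595  0.07347518 0.17507429] [0.63002027 0.24979371 0.19962731]
[[ 0.001  0.187  0.19   0.191  0.2    0.193  
[... 501 characters left out ...]
189  0.188  0.196  0.192  0.198  0.191  0.195  0.188  0.189
  -0.001 -0.002]
 [ 0.183  0.181  0.189  0.192  0.196  0.193  0.194  0.194  0.191  0.189
   0.004 -0.002]
 [ 0.181 -0.001  0.185  0.193  0.192  0.195  0.195  0.192  0.19   0.188
   0.001  0.001]
 [-0.007  0.001  0.186  0.193  0.196  0.194  0.196  0.195  0.192  0.189
   0.001 -0.003]
 [ 0.002  0.     0.185  0.194  0.195  0.193  0.192  0.195  0.193  0.189
   0.001 -0.   ]
 [ 0.002 -0.005  0.001  0.181  0.177  0.185  0.186  0.187 -0.004 -0.004
  -0.    -0.002]
 [ 0.003 -0.004 -0.002 -0.001  0.006 -0.001  0.003 -0.001 -0.004 -0.001
  -0.001  0.002]
 [-0.003 -0.001 -0.003 -0.006 -0.004 -0.001 -0.001 -0.    -0.002 -0.006
   0.001  0.   ]]
```

```bash
cat >> h.py <<'E'
from scipy.spatial.transform import Rotation as Ro
def togo(target,ang=None):
    s=read_state(); R=Ro.from_rotvec(s["tcp_rot"]).as_matrix()
    print("t",s["time"],"pos",np.round(s["tool_pos"],4),"shift mm",np.round(1000*R.T@(np.array(target)-s["tool_pos"]),1),"tilt",np.round(R[:,2],3))
    a=np.degrees(np.arctan2(R[1,1],R[0,1]))
    if ang is not None: print("y ang",a,"roll",(a-ang+90)%180-90)
E
python3 -c "
from h import *
togo([.515,.212,.36],17)"
```

```text
t 0.1 pos [0.2974 0.6052 0.2301] shift mm [-368.7 -257.2 -129.4] tilt [-0.001 -0.002 -1.   ]
y ang 63.829503421136614 roll 46.82950342113662
```

>>> step_arm([
  {"fingers": -1,"dx": -10,"dy": 0,"dz": 0,"roll": 0},
], squeeze=60)

```text
time: 0.22
tool_pos: [0.3509, 0.5797, 0.2305]
tcp_rot: [-0.702, -3.06, 0.001]
wrist_force: [1.0, 0.3, -0.5]
width: 1.0
grip_force: 0.0
```

I wrote -10 as if the unit were mm. The row limit capped it at about 6 cm in free space, so nothing was touched. The unit is metres, and I'll hold the arm and check its pose before moving on.

>>> step_arm([
  {"fingers": -1,"dx": 0,"dy": 0,"dz": 0,"roll": 0},
])

```text
time: 0.35
tool_pos: [0.3568, 0.5762, 0.2305]
tcp_rot: [0.717, 3.058, -0.002]
wrist_force: [0.2, -1.0, 0.5]
width: 1.002
grip_force: 0.0
```

```bash
python3 -c "
from h import *
togo([.515,.212,.36],17)"
```

```text
t 0.35 pos [0.3568 0.5762 0.2305] shift mm [-303.8 -256.1 -128.8] tilt [ 0.001 -0.002 -1.   ]
y ang 63.61759368796935 roll 46.61759368796936
```

>>> step_arm([
  {"fingers": -0.3,"dx": 0,"dy": 0,"dz": -0.06,"roll": 0},
  {"fingers": -0.3,"dx": -0.04,"dy": -0.03,"dz": -0.1,"roll": 9},
  {"fingers": -0.3,"dx": -0.08,"dy": -0.07,"dz": -0.129,"roll": 18},
  {"fingers": -0.3,"dx": -0.13,"dy": -0.105,"dz": -0.129,"roll": 27},
  {"fingers": -0.3,"dx": -0.175,"dy": -0.145,"dz": -0.129,"roll": 36},
  {"fingers": -0.3,"dx": -0.22,"dy": -0.185,"dz": -0.129,"roll": 46.6},
  {"fingers": -0.3,"dx": -0.265,"dy": -0.222,"dz": -0.129,"roll": 46.6},
  {"fingers": -0.3,"dx": -0.304,"dy": -0.256,"dz": -0.129,"roll": 46.6},
])

```text
time: 1.35
tool_pos: [0.5138, 0.2129, 0.36]
tcp_rot: [-1.864, -2.528, 0.0]
wrist_force: [1.0, 0.0, -0.3]
width: 0.654
grip_force: 0.0
```

>>> step_arm([
  {"fingers": -0.3,"dx": 0,"dy": 0,"dz": 0,"roll": 0},
  {"fingers": -0.3,"dx": 0,"dy": 0,"dz": 0,"roll": 0},
])

```text
time: 1.6
tool_pos: [0.5133, 0.2148, 0.3599]
tcp_rot: [-1.864, -2.528, 0.0]
wrist_force: [0.0, -0.3, -0.4]
width: 0.652
grip_force: 0.0
```

```bash
python3 - <<'E'
from h import *
togo([.518,.212,.36],17)
im,d,P=cloud("wrist"); cv2.imwrite("pics/w1.png",im); np.save("w1.npy",P)
print(np.round(np.array(calibration("wrist")["intrinsics"]),1).tolist(),np.round(np.linalg.inv(np.array(calibration("wrist")["world_to_cam"])),3).tolist())
for lo,hi in((.232,.26),(.205,.226)):
    s=(P[...,2]>lo)&(P[...,2]<hi)
    n,l,st,ct=cv2.connectedComponentsWithStats(s.astype(np.uint8))
    for i in range(1,n):
        if st[i,4]>60: q=P[l==i]; print(lo,st[i],q.mean(0).round(4),((q.max(0)+q.min(0))/2).round(4),np.ptp(q,axis=0).round(4))
E
```

```text
t 1.6 pos [0.5133 0.2148 0.3599] shift mm [-4.   3.6 -0.1] tilt [-0.001  0.001 -1.   ]
y ang 17.195115858515173 roll 0.1951158585151802
[[286.6, 0.0, 256.9], [0.0, 286.6, 191.7], [0.0, 0.0, 1.0]] [[0.955, -0.286, -0.08, 0.492], [0.297, 0.918, 0.262, 0.281], [-0.001, -0.274, 0.962, 0.503], [0.0, 0.0, 0.0, 1.0]]
0.232 [254 180  17  19 247] [0.5179 0.2136 0.2425] [0.5182 0.2126 0.2388] [0.0152 0.0152 0.0135]
0.205 [ 240  161   43   44 1207] [0.5167 0.2153 0.2192] [0.5175 0.2129 0.2155] [0.0448 0.043  0.0208]
0.205 [224 171  11  11  84] [0.4838 0.2072 0.2059] [0.4838 0.2073 0.2064] [0.0107 0.0116 0.0029]
```

View pics/w1.png

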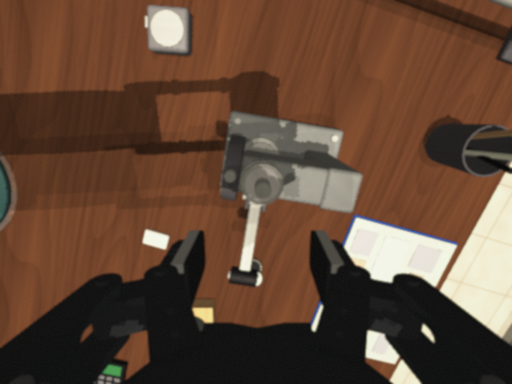

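The wrist view shows the knob at (262,189), the dial clamp at (229,176), and the lever bar at (244,274). The knob's centre is (0.518, 0.213) with its top at z 0.243. I'll go down to just above it and correct the position there.

>>> step_arm([
  {"fingers": -0.3,"dx": -0.003,"dy": 0.004,"dz": 0.05},
  {"fingers": -0.3,"dx": -0.003,"dy": 0.004,"dz": 0.1},
  {"fingers": -0.3,"dx": -0.003,"dy": 0.004,"dz": 0.1},
  {"fingers": -0.3,"dx": -0.003,"dy": 0.004,"dz": 0.1},
])

```text
invalid input
```

```bash
python3 - <<'E'
from h import *
togo([.518,.2128,.223],17)
im,d,P=cloud("wrist"); cv2.imwrite("pics/w2.png",im)
for lo,hi in((.232,.26),(.205,.226)):
    s=(P[...,2]>lo)&(P[...,2]<hi)&(np.hypot(P[...,0]-.518,P[...,1]-.213)<.03)
    n,l,st,ct=cv2.connectedComponentsWithStats(s.astype(np.uint8))
    for i in range(1,n):
        if st[i,4]>60: q=P[l==i]; print(lo,st[i],q.mean(0).round(4),((q.max(0)+q.min(0))/2).round(4),np.ptp(q,axis=0).round(4))
E
```

```text
t 1.65 pos [0.5132 0.2153 0.36  ] shift mm [ -3.9   3.9 137. ] tilt [-0.001  0.001 -1.   ]
y ang 17.261158753623793 roll 0.26115875362378915
0.232 [254 181  17  18 248] [0.5179 0.2135 0.2425] [0.5185 0.2126 0.2388] [0.0154 0.0152 0.0135]
0.205 [ 240  161   43   44 1201] [0.5168 0.2152 0.2192] [0.5176 0.2126 0.2153] [0.045  0.0434 0.0206]
```

Every row needs all five fields, so I'll resend it with roll included.

>>> step_arm([
  {"fingers": -0.3,"dx": -0.003,"dy": 0.004,"dz": 0.05,"roll": 0},
  {"fingers": -0.3,"dx": -0.003,"dy": 0.004,"dz": 0.1,"roll": 0},
  {"fingers": -0.3,"dx": -0.003,"dy": 0.004,"dz": 0.1,"roll": 0},
  {"fingers": -0.3,"dx": -0.003,"dy": 0.004,"dz": 0.1,"roll": 0},
])

```text
time: 2.2
tool_pos: [0.519, 0.2139, 0.2621]
tcp_rot: [1.861, 2.53, 0.003]
wrist_force: [0.4, -0.6, 0.3]
width: 0.654
grip_force: 0.0
```

```bash
python3 - <<'E'
from h import *
togo([.518,.2128,.223],17)
im,d,P=cloud("wrist"); cv2.imwrite("pics/w2.png",im)
for lo,hi in((.232,.26),(.205,.226)):
    s=(P[...,2]>lo)&(P[...,2]<hi)&(np.hypot(P[...,0]-.518,P[...,1]-.213)<.03)
    n,l,st,ct=cv2.connectedComponentsWithStats(s.astype(np.uint8))
    for i in range(1,n):
        if st[i,4]>60: q=P[l==i]; print(lo,st[i],q.mean(0).round(4),((q.max(0)+q.min(0))/2).round(4),np.ptp(q,axis=0).round(4))
E
```

```text
t 2.2 pos [0.519  0.2139 0.2621] shift mm [-0.8 -1.3 39.1] tilt [ 0.002  0.001 -1.   ]
y ang 17.308838523610667 roll 0.30883852361066033
0.232 [244 211  26  31 610] [0.518  0.2142 0.2422] [0.5185 0.2127 0.2389] [0.0155 0.0154 0.0136]
0.205 [ 225  180   63   65 2503] [0.5166 0.2169 0.219 ] [0.5177 0.2127 0.2154] [0.045  0.0441 0.0208]
```

View pics/w2.png

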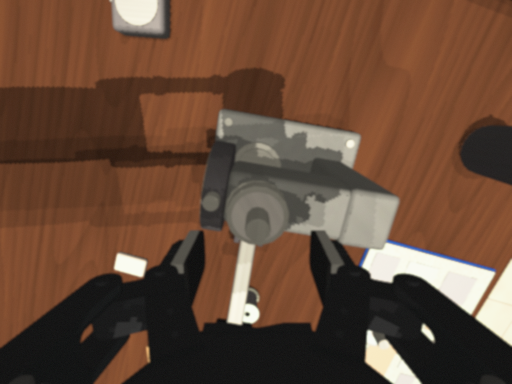

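The knob, at (258,222), lies midway between the fingers at (190,265) and (325,265). I'll descend and close.

>>> step_arm([
  {"fingers": -0.3,"dx": -0.001,"dy": -0.001,"dz": 0.02,"roll": 0},
  {"fingers": -0.3,"dx": -0.001,"dy": -0.001,"dz": 0.038,"roll": 0},
  {"fingers": -0.3,"dx": -0.001,"dy": -0.001,"dz": 0.038,"roll": 0},
  {"fingers": 0.2,"dx": -0.001,"dy": -0.001,"dz": 0.038,"roll": 0},
  {"fingers": 0.4,"dx": -0.001,"dy": -0.001,"dz": 0.038,"roll": 0},
])

```text
time: 2.88
tool_pos: [0.5182, 0.2115, 0.2229]
tcp_rot: [1.863, 2.529, 0.001]
wrist_force: [-0.0, 0.5, 0.0]
width: 0.301
grip_force: 0.0
```

>>> step_arm([
  {"fingers": 0.6,"dx": 0,"dy": 0,"dz": 0,"roll": 0},
  {"fingers": 0.8,"dx": 0,"dy": 0,"dz": 0,"roll": 0},
  {"fingers": 1,"dx": 0,"dy": 0,"dz": 0,"roll": 0},
  {"fingers": 1,"dx": 0,"dy": 0,"dz": 0,"roll": 0},
])

```text
time: 3.38
tool_pos: [0.5185, 0.2117, 0.2232]
tcp_rot: [1.863, 2.528, 0.003]
wrist_force: [1.4, 0.1, 5.1]
width: 0.158
grip_force: 58.6
```

>>> step_arm([
  {"fingers": 1,"dx": 0,"dy": 0,"dz": -0.01,"roll": 0},
  {"fingers": 1,"dx": 0,"dy": 0,"dz": -0.03,"roll": 0},
  {"fingers": 1,"dx": 0,"dy": 0,"dz": -0.06,"roll": 0},
  {"fingers": 1,"dx": 0,"dy": 0,"dz": -0.06,"roll": 0},
  {"fingers": 1,"dx": 0,"dy": 0,"dz": -0.06,"roll": 0},
])

```text
time: 4.0
tool_pos: [0.5174, 0.2113, 0.2818]
tcp_rot: [-1.863, -2.529, 0.001]
wrist_force: [0.4, -0.5, -2.2]
width: 0.16
grip_force: 58.6
```

```bash
python3 - <<'E'
from h import *
togo([.51,-.12,.28],17)
im,d,P=cloud("wrist")
s=(P[...,2]>.17)&(P[...,2]<.21)&(P[...,1]<.12)&(P[...,1]>.03)
n,l,st,ct=cv2.connectedComponentsWithStats(s.astype(np.uint8))
for i in range(1,n):
  if st[i,4]>60: q=P[l==i]; print("lever",st[i],((q.max(0)+q.min(0))/2).round(4),np.ptp(q,axis=0).round(4))
E
```

```text
t 4.0 pos [0.5174 0.2113 0.2818] shift mm [-314.3 -105.2    1.9] tilt [-0.001 -0.    -1.   ]
y ang 17.226955795273177 roll 0.22695579527317022
lever [235 283  21  44 499] [0.5421 0.1018 0.1877] [0.0224 0.036  0.0196]
```

>>> step_arm([
  {"fingers": 1,"dx": -0.03,"dy": -0.01,"dz": 0,"roll": 0},
  {"fingers": 1,"dx": -0.08,"dy": -0.027,"dz": 0,"roll": 0},
  {"fingers": 1,"dx": -0.13,"dy": -0.043,"dz": 0,"roll": 0},
  {"fingers": 1,"dx": -0.18,"dy": -0.06,"dz": 0,"roll": 0},
  {"fingers": 1,"dx": -0.23,"dy": -0.077,"dz": 0,"roll": 0},
  {"fingers": 1,"dx": -0.28,"dy": -0.094,"dz": 0.02,"roll": 0},
  {"fingers": 1,"dx": -0.314,"dy": -0.105,"dz": 0.05,"roll": 0},
  {"fingers": 1,"dx": -0.314,"dy": -0.105,"dz": 0.06,"roll": 0},
])

```text
time: 5.05
tool_pos: [0.5079, -0.1212, 0.2184]
tcp_rot: [-1.865, -2.521, 0.004]
wrist_force: [0.8, 0.0, -1.0]
width: 0.159
grip_force: 58.7
```

>>> step_arm([
  {"fingers": 1,"dx": 0,"dy": 0,"dz": 0,"roll": 0},
  {"fingers": 1,"dx": 0,"dy": 0,"dz": 0,"roll": 0},
])

```text
time: 5.3
tool_pos: [0.511, -0.1186, 0.2229]
tcp_rot: [1.862, 2.53, 0.001]
wrist_force: [0.6, 0.3, -1.0]
width: 0.161
grip_force: 58.7
```

```bash
python3 - <<'E'
from h import *
togo([.51,-.22,.28],17)
im,d,P=cloud("wrist"); cv2.imwrite("pics/w3.png",im); np.save("w3.npy",P)
E
```

```text
t 5.3 pos [ 0.511  -0.1186  0.2229] shift mm [-96.5 -31.1 -57.1] tilt [ 0.001  0.    -1.   ]
y ang 17.30349223031825 roll 0.30349223031825545
```

View pics/w3.png

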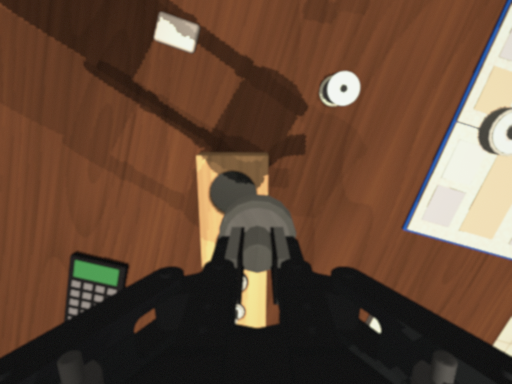

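The held weight, at (257,225), hides our well. Only the big well, at (232,190), can be seen. I'll move beside the block and lower, so that the camera sees the well and the held weight together.

>>> step_arm([
  {"fingers": 1,"dx": -0.03,"dy": 0.03,"dz": 0.01,"roll": 0},
  {"fingers": 1,"dx": -0.075,"dy": 0.056,"dz": 0.02,"roll": 0},
  {"fingers": 1,"dx": -0.12,"dy": 0.056,"dz": 0.04,"roll": 0},
  {"fingers": 1,"dx": -0.155,"dy": 0.056,"dz": 0.06,"roll": 0},
  {"fingers": 1,"dx": -0.155,"dy": 0.056,"dz": 0.083,"roll": 0},
  {"fingers": 1,"dx": -0.155,"dy": 0.056,"dz": 0.083,"roll": 0},
  {"fingers": 1,"dx": -0.155,"dy": 0.056,"dz": 0.083,"roll": 0},
])

```text
time: 6.22
tool_pos: [0.6108, -0.2504, 0.1407]
tcp_rot: [1.861, 2.529, 0.001]
wrist_force: [0.8, -0.5, -1.4]
width: 0.157
grip_force: 58.9
```

```bash
python3 - <<'E'
from h import *
togo([.51,-.22,.10],17)
im,d,P=cloud("wrist"); cv2.imwrite("pics/w4.png",im); np.save("w4.npy",P)
E
```

```text
t 6.225 pos [ 0.6108 -0.2504  0.1407] shift mm [ 59.  -87.3  40.5] tilt [ 0.002 -0.001 -1.   ]
y ang 17.30288923319761 roll 0.30288923319761807
```

View pics/w4.png

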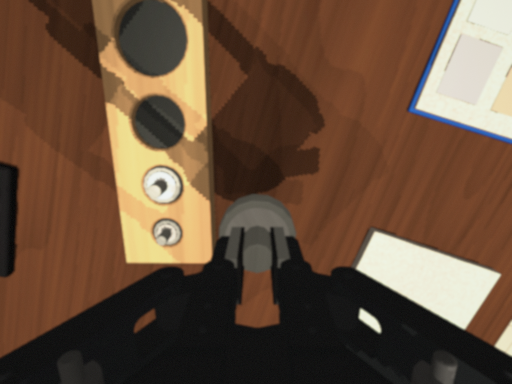

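The well shows clearly, centred near (159,122), with the big well at (152,37) and the held disc at (257,228). I'll fit the well rims and the disc.

```bash
python3 - <<'E'
from h import *
im=cv2.imread("pics/w4.png");P=np.load("w4.npy")
c=calibration("wrist");K=np.array(c["intrinsics"]);T=np.linalg.inv(np.array(c["world_to_cam"]))
def ray(u,v,z):
    d=T[:3,:3]@[(u-K[0,2])/K[0,0],-(v-K[1,2])/K[1,1],-1]; o=T[:3,3]
    return o+d*(z-o[2])/d[2]
hsv=cv2.cvtColor(im,cv2.COLOR_BGR2HSV)
# low saturation, dark: well interior
w=((hsv[...,1]<70)&(hsv[...,2]<110)).astype(np.uint8); w[160:]=0; w[:,:100]=0; w[:,206:]=0
w=cv2.morphologyEx(w,cv2.MORPH_OPEN,np.ones((3,3)))
cs,_=cv2.findContours(w,cv2.RETR_EXTERNAL,cv2.CHAIN_APPROX_NONE)
def circ(q):
    A=np.c_[2*q[:,:2],np.ones(len(q))]; x=np.linalg.lstsq(A,(q[:,:2]**2).sum(1),rcond=None)[0]
    r=np.sqrt(x[2]+x[0]**2+x[1]**2); return x[:2],r,np.abs(np.hypot(*(q[:,:2]-x[:2]).T)-r).max()
for k in cs:
    if cv2.contourArea(k)<800: continue
    q=np.array([ray(u,v,.028) for u,v in cv2.convexHull(k)[:,0]])
    print("well",cv2.boundingRect(k),circ(q))
print("block z near well",np.nanmedian(P[70:90,195:203,2]),"floor",np.nanmedian(P[115:130,150:170,2]))
s=(P[...,2]>.128)&(P[...,2]<.142)&(np.hypot(P[...,0]-.611,P[...,1]+.25)<.03)
q=P[s];print("disc",s.sum(),np.median(q[:,2]))
k=max(cv2.findContours(s.astype(np.uint8),cv2.RETR_EXTERNAL,cv2.CHAIN_APPROX_NONE)[0],key=cv2.contourArea)[:,0]
k=k[k[:,1]<230]  # far side = upper rim edge
z=.1407-.004
print(k[:,1].min(),circ(np.array([ray(u,v,z) for u,v in k])), circ(np.array([P[v,u] for u,v in k])))
E
```

```text
well (136, 97, 48, 51) (array([ 0.51218817, -0.22021059]), np.float64(0.021016413051751812), np.float64(0.0006279979359518559))
well (120, 0, 66, 75) (array([ 0.4931728 , -0.15710857]), np.float64(0.02681946583535303), np.float64(0.0007640177057334635))
block z near well 0.028794297192953955 floor 0.01938134855968565
disc 2063 0.1372800396577595
195 (array([ 0.60677545, -0.23948825]), np.float64(0.014693762775882292), np.float64(0.009854448438125555)) (array([ 0.60702456, -0.2411606 ]), np.float64(0.014487810575023127), np.float64(0.012979236109921494))
```

```bash
python3 - <<'E'
import cv2
im=cv2.imread("pics/w4.png")
a=cv2.resize(im[80:165,115:215],None,fx=4,fy=4,interpolation=cv2.INTER_NEAREST)
b=cv2.resize(im[185:285,205:305],None,fx=4,fy=4,interpolation=cv2.INTER_NEAREST)[:340]
cv2.imwrite("pics/c1.png",cv2.hconcat([a,b]))
E
```

```text
(no output)
```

View pics/c1.png

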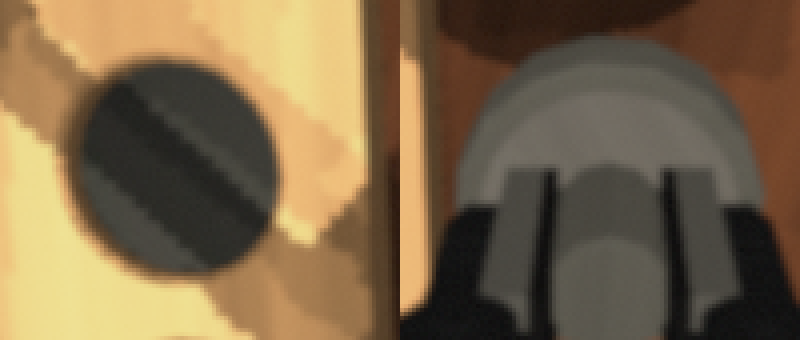

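The crop's left half shows the dark floor with a strip of the near-vertical wall on the left. The edge is therefore the floor circle on the far side and the rim on the near side. I'll fit with both planes, and do the same for the disc's silhouette.

```bash
cat > fit.py <<'E'
from h import *
from scipy.optimize import least_squares
im=cv2.imread("pics/w4.png")
c=calibration("wrist");K=np.array(c["intrinsics"]);T=np.linalg.inv(np.array(c["world_to_cam"]))
def rays(uv,z):
    uv=np.asarray(uv,float)
    d=np.c_[(uv[:,0]-K[0,2])/K[0,0],-(uv[:,1]-K[1,2])/K[1,1],-np.ones(len(uv))]@T[:3,:3].T; o=T[:3,3]
    return (o+d*((z-o[2])/d[:,2])[:,None])[:,:2]
def fit(uv,z1,z2,op,x0,R=None):
    a,b=rays(uv,z1),rays(uv,z2)
    f=lambda x: op(np.hypot(*(a-x[:2]).T),np.hypot(*(b-x[:2]).T))-(x[2] if R is None else R)
    r=least_squares(f,x0 if R is None else x0[:2],loss="soft_l1",f_scale=.0007); return r.x.round(5),np.abs(f(r.x)).mean().round(5)
hsv=cv2.cvtColor(im,cv2.COLOR_BGR2HSV)
w=(hsv[...,2]<100)&(hsv[...,1]<110)
w=w.astype(np.uint8); w[160:]=0; w[:,:100]=0; w[:,206:]=0
for k in cv2.findContours(w,cv2.RETR_EXTERNAL,cv2.CHAIN_APPROX_NONE)[0]:
    if cv2.contourArea(k)<800: continue
    h=k[:,0]; h=h[h[:,1]>1]; x0=[*rays([h.mean(0)],.023)[0],.0235]
    print("well",cv2.boundingRect(k),fit(h,.018,.028,np.maximum,x0))
m=((hsv[...,1]<75)&(hsv[...,2]>60)).astype(np.uint8)
m[:190]=0;m[229:]=0;m[:,:215]=0;m[:,300:]=0
k=max(cv2.findContours(m,cv2.RETR_EXTERNAL,cv2.CHAIN_APPROX_NONE)[0],key=cv2.contourArea)[:,0]
k=k[(k[:,1]<228)&((k[:,1]<200)|(k[:,0]<235)|(k[:,0]>280))]
print(k.min(0),k.max(0),len(k))
for dz in(0,.003): print("disc",fit(k,.1227-dz,.1367-dz,np.minimum,[.611,-.25,.022],.022),fit(k,.1227-dz,.1367-dz,np.minimum,[.611,-.25,.022]))
E
python3 fit.py
```

```text
well (134, 96, 50, 52) (array([ 0.51009, -0.22111,  0.02294]), np.float64(0.00026))
well (118, 0, 68, 76) (array([ 0.49039, -0.15643,  0.02888]), np.float64(0.00023))
[220 194] [293 227] 89
disc (array([ 0.61067, -0.25165]), np.float64(0.00028)) (array([ 0.61043, -0.25086,  0.02136]), np.float64(0.0002))
disc (array([ 0.61091, -0.2524 ]), np.float64(0.00022)) (array([ 0.61081, -0.25209,  0.02175]), np.float64(0.0002))
```

>>> step_arm([
  {"fingers": 1,"dx": 0.02,"dy": -0.03,"dz": 0,"roll": 0},
  {"fingers": 1,"dx": 0.045,"dy": -0.07,"dz": 0,"roll": 0},
  {"fingers": 1,"dx": 0.058,"dy": -0.087,"dz": 0.02,"roll": 0},
  {"fingers": 1,"dx": 0.058,"dy": -0.087,"dz": 0.05,"roll": 0},
  {"fingers": 1,"dx": 0.058,"dy": -0.087,"dz": 0.075,"roll": 0},
  {"fingers": 1,"dx": 0.058,"dy": -0.087,"dz": 0.086,"roll": 0},
  {"fingers": 1,"dx": 0.058,"dy": -0.087,"dz": 0.086,"roll": 0},
  {"fingers": 1,"dx": 0.058,"dy": -0.087,"dz": 0.086,"roll": 0},
])

```text
time: 7.28
tool_pos: [0.5109, -0.2219, 0.0548]
tcp_rot: [1.862, 2.527, 0.001]
wrist_force: [0.5, 0.0, -0.1]
width: 0.158
grip_force: 59.0
```

```bash
python3 - <<'E'
from h import *
togo([.5101,-.2211,.036],17)
im,d,P=cloud("wrist"); cv2.imwrite("pics/w5.png",im); np.save("w5.npy",P)
cv2.imwrite("pics/c2.png",cv2.resize(im[100:300,160:360],None,fx=3,fy=3,interpolation=cv2.INTER_NEAREST))
E
```

```text
t 7.275 pos [ 0.5109 -0.2219  0.0548] shift mm [ 1.  -0.6 18.8] tilt [ 0.002 -0.001 -1.   ]
y ang 17.243641581638727 roll 0.24364158163872673
```

View pics/c2.png

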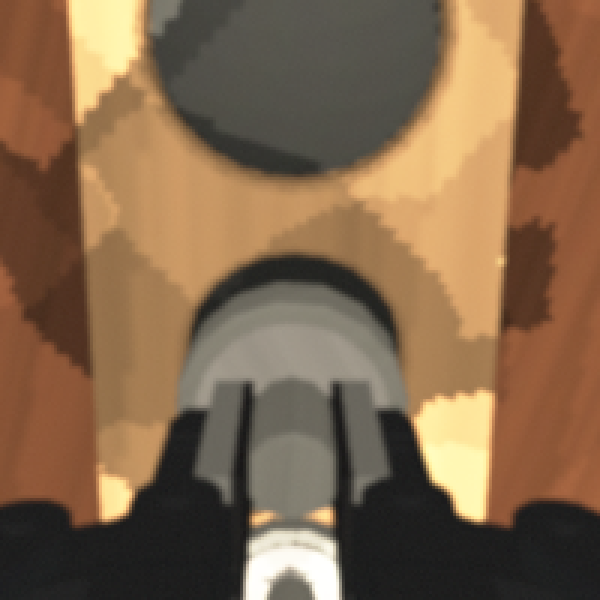

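The crop shows the disc over the well, with a dark crescent of the well from (190,330) over (292,252) to (398,340). I'll fit both arcs, rim and disc edge, with known radii.

```bash
cat > fit2.py <<'E'
import sys
src=open("fit.py").read().split("hsv=")[0].replace("w4","w5"); exec(src)
hsv=cv2.cvtColor(im,cv2.COLOR_BGR2HSV); V=hsv[...,2].astype(float)
rim=[];dis=[]
Vs=cv2.resize(V,None,fx=4,fy=4,interpolation=cv2.INTER_CUBIC)
for u in np.arange(228,290,1.0):
    col=Vs[:,int(4*u+2)]; v=np.arange(len(col))/4-.375
    seg=(v>178)&(v<212); cv_,vv=col[seg],v[seg]
    i=np.argmin(cv_); 
    if cv_[i]>60: continue
    g=np.gradient(cv_)
    a=np.argmin(g[:i+1]); b=i+np.argmax(g[i:i+25])
    rim.append((u,vv[a])); dis.append((u,vv[b]))
rim=np.array(rim);dis=np.array(dis); print(len(rim),rim[::8].tolist(),dis[::8].tolist())
z=read_state()["tool_pos"][2]
for zz in(z-.0175,): 
  for R in (.022,None): print("disc",fit(dis,zz,zz+.014,np.minimum,[.51,-.222,.022],R))
for R in (.0235,None): print("rim",fit(rim,.028,.028,np.maximum,[.51,-.221,.0235],R))
E
python3 fit2.py
```

```text
62 [[228.0, 198.875], [236.0, 190.875], [244.0, 187.125], [252.0, 185.125], [260.0, 184.125], [268.0, 186.125], [276.0, 189.125], [284.0, 195.125]] [[228.0, 206.125], [236.0, 198.875], [244.0, 195.875], [252.0, 193.125], [260.0, 193.875], [268.0, 194.875], [276.0, 198.875], [284.0, 204.875]]
disc (array([ 0.51021, -0.22193]), np.float64(0.0002))
disc (array([ 0.51012, -0.22157,  0.02168]), np.float64(0.0002))
rim (array([ 0.51022, -0.22052]), np.float64(0.00016))
rim (array([ 0.51002, -0.21979,  0.02283]), np.float64(0.00015))
```

>>> step_arm([
  {"fingers": 1,"dx": 0.001,"dy": 0,"dz": 0.003,"roll": 0},
  {"fingers": 1,"dx": 0.001,"dy": 0,"dz": 0.007,"roll": 0},
  {"fingers": 1,"dx": 0.001,"dy": 0,"dz": 0.01,"roll": 0},
  {"fingers": 1,"dx": 0.001,"dy": 0,"dz": 0.012,"roll": 0},
  {"fingers": 1,"dx": 0.001,"dy": 0,"dz": 0.012,"roll": 0},
])

```text
time: 7.95
tool_pos: [0.5094, -0.2205, 0.0411]
tcp_rot: [1.864, 2.529, 0.0]
wrist_force: [0.6, -0.3, -3.1]
width: 0.161
grip_force: 59.0
```

>>> step_arm([
  {"fingers": 1,"dx": 0,"dy": 0,"dz": 0.002,"roll": 0},
  {"fingers": 1,"dx": 0,"dy": 0,"dz": 0.004,"roll": 0},
  {"fingers": 1,"dx": 0,"dy": 0,"dz": 0.005,"roll": 0},
  {"fingers": 1,"dx": 0,"dy": 0,"dz": 0.005,"roll": 0},
])

```text
time: 8.45
tool_pos: [0.5094, -0.2205, 0.0363]
tcp_rot: [1.864, 2.529, 0.0]
wrist_force: [1.3, 0.1, -1.2]
width: 0.158
grip_force: 59.3
```

>>> step_arm([
  {"fingers": 1,"dx": 0,"dy": 0,"dz": 0.0005,"roll": 0},
  {"fingers": 1,"dx": 0,"dy": 0,"dz": 0.001,"roll": 0},
  {"fingers": 1,"dx": 0,"dy": 0,"dz": 0.001,"roll": 0},
])

```text
time: 8.82
tool_pos: [0.5095, -0.2205, 0.0363]
tcp_rot: [1.864, 2.529, -0.0]
wrist_force: [-0.8, 1.2, 6.3]
width: 0.159
grip_force: 59.9
```

The weight touched the floor at the expected height, with 6 N of contact force. I'll release, lift and check.

>>> step_arm([
  {"fingers": 0.6,"dx": 0,"dy": 0,"dz": 0,"roll": 0},
  {"fingers": 0.4,"dx": 0,"dy": 0,"dz": 0,"roll": 0},
  {"fingers": 0.1,"dx": 0,"dy": 0,"dz": 0,"roll": 0},
  {"fingers": 0,"dx": 0,"dy": 0,"dz": 0,"roll": 0},
  {"fingers": 0,"dx": 0,"dy": 0,"dz": -0.02,"roll": 0},
  {"fingers": 0,"dx": 0,"dy": 0,"dz": -0.06,"roll": 0},
  {"fingers": 0,"dx": 0,"dy": 0,"dz": -0.1,"roll": 0},
  {"fingers": 0,"dx": 0,"dy": 0,"dz": -0.1,"roll": 0},
])

```text
time: 9.82
tool_pos: [0.5123, -0.2219, 0.1396]
tcp_rot: [1.859, 2.523, 0.002]
wrist_force: [0.7, -0.9, 0.3]
width: 0.504
grip_force: 0.0
```

```bash
python3 - <<'E'
from h import *
togo([.5415,.086,.26],17)
im,d,P=cloud("wrist"); cv2.imwrite("pics/w6.png",im)
s=(P[...,2]>.05)&(P[...,2]<.065)&(np.hypot(P[...,0]-.51,P[...,1]+.221)<.02)
q=P[s]; print("knob",s.sum(),((q.max(0)+q.min(0))/2).round(4),np.median(q[:,2]))
s=(P[...,2]>.02)&(P[...,2]<.05)&(np.hypot(P[...,0]-.51,P[...,1]+.221)<.02)
q=P[s]; n=q[np.abs(q[:,2]-np.median(q[:,2]))<.004]; a=np.linalg.lstsq(np.c_[n[:,:2],np.ones(len(n))],n[:,2],rcond=None)[0]; print("disc top z",np.median(q[:,2]),"slope",a[:2])
E
```

```text
t 9.825 pos [ 0.5123 -0.2219  0.1396] shift mm [ 284.7  119.8 -121.3] tilt [ 0.007 -0.004 -1.   ]
y ang 17.228286862735477 roll 0.22828686273547305
knob 294 [ 0.5083 -0.22    0.0543] 0.05659879157830519
disc top z 0.03330436535620973 slope [-0.00915414  0.00713235]
```

View pics/w6.png

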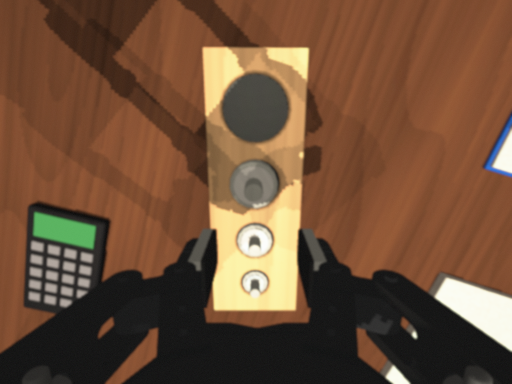

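The weight sits flat in its well: knob top 0.057, disc top 0.033, slope under 0.01, at (255,183) in the picture. The small weights haven't moved. Now to look at the lever.

>>> step_arm([
  {"fingers": 0.5,"dx": 0.02,"dy": 0.01,"dz": -0.045,"roll": 0},
  {"fingers": 1,"dx": 0.06,"dy": 0.03,"dz": -0.08,"roll": 0},
  {"fingers": 1,"dx": 0.1,"dy": 0.048,"dz": -0.11,"roll": 0},
  {"fingers": 1,"dx": 0.15,"dy": 0.07,"dz": -0.13,"roll": 0},
  {"fingers": 1,"dx": 0.2,"dy": 0.095,"dz": -0.13,"roll": 0},
  {"fingers": 1,"dx": 0.239,"dy": 0.114,"dz": -0.13,"roll": 0},
  {"fingers": 1,"dx": 0.239,"dy": 0.114,"dz": -0.13,"roll": 0},
  {"fingers": 1,"dx": 0.239,"dy": 0.114,"dz": -0.13,"roll": 0},
])

```text
time: 10.88
tool_pos: [0.5466, 0.0414, 0.2636]
tcp_rot: [-1.862, -2.528, 0.004]
wrist_force: [-0.0, 0.2, 0.3]
width: 0.0
grip_force: 0.0
```

```bash
python3 - <<'E'
from h import *
togo([.5415,.086,.23],17)
im,d,P=cloud("wrist"); cv2.imwrite("pics/w7.png",im)
V=cv2.cvtColor(im,cv2.COLOR_BGR2HSV)[...,2]
for nm,s in(("dark",(P[...,2]>.17)&(P[...,2]<.21)&(P[...,1]<.13)&(V<60)),("pan",(P[...,2]>.195)&(P[...,2]<.215)&(P[...,1]>.17))):
  n,l,st,ct=cv2.connectedComponentsWithStats(s.astype(np.uint8))
  for i in range(1,n):
    if st[i,4]>60:
      q=P[l==i]; print(nm,st[i],((q.max(0)+q.min(0))/2).round(4),np.ptp(q,axis=0).round(4),np.percentile(q[:,2],95))
      r=cv2.minAreaRect((q[:,:2]*1000).astype(np.float32)); print(r)
E
```

```text
t 10.875 pos [0.5466 0.0414 0.2636] shift mm [44.1  8.5 33.6] tilt [-0.003 -0.001 -1.   ]
y ang 17.272484782348126 roll 0.2724847823481298
dark [ 236  127   48   35 1252] [0.5343 0.0837 0.1904] [0.0355 0.0248 0.0149] 0.19668767579564866
((534.7570190429688, 83.72014617919922), (34.43728256225586, 21.328609466552734), 7.656299114227295)
```

View pics/w7.png

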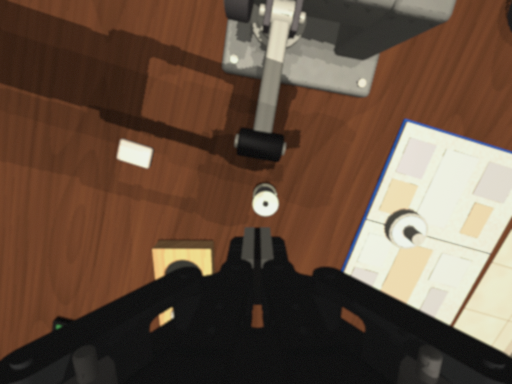

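The bar's centre is (0.535, 0.084), at yaw 7.7° and top z 0.196; it shows at (260,144). This agrees with the gauge geometry. I'll move over it with the fingers shut.

>>> step_arm([
  {"fingers": 1,"dx": 0.022,"dy": 0.001,"dz": 0,"roll": 5},
  {"fingers": 1,"dx": 0.043,"dy": 0.001,"dz": 0.01,"roll": 9.5},
  {"fingers": 1,"dx": 0.043,"dy": 0.001,"dz": 0.04,"roll": 9.5},
  {"fingers": 1,"dx": 0.043,"dy": 0.001,"dz": 0.055,"roll": 9.5},
  {"fingers": 1,"dx": 0.043,"dy": 0.001,"dz": 0.055,"roll": 9.5},
  {"fingers": 1,"dx": 0.043,"dy": 0.001,"dz": 0.055,"roll": 9.5},
])

```text
time: 11.68
tool_pos: [0.5363, 0.0824, 0.2111]
tcp_rot: [2.067, 2.364, 0.001]
wrist_force: [-0.3, -0.4, -0.3]
width: -0.001
grip_force: 0.0
```

```bash
python3 -c "
from h import *
togo([.535,.083,.146],7.7)"
```

```text
t 11.675 pos [0.5363 0.0824 0.2111] shift mm [ 0.8 -1.3 65.1] tilt [ 0.001  0.    -1.   ]
y ang 7.669333964577261 roll -0.03066603542274038
```

>>> step_arm([
  {"fingers": 1,"dx": 0,"dy": -0.001,"dz": 0.012,"roll": 0},
  {"fingers": 1,"dx": 0,"dy": -0.001,"dz": 0.02,"roll": 0},
  {"fingers": 1,"dx": 0,"dy": -0.001,"dz": 0.028,"roll": 0},
  {"fingers": 1,"dx": 0,"dy": -0.001,"dz": 0.036,"roll": 0},
  {"fingers": 1,"dx": 0,"dy": -0.001,"dz": 0.044,"roll": 0},
  {"fingers": 1,"dx": 0,"dy": -0.001,"dz": 0.052,"roll": 0},
  {"fingers": 1,"dx": 0,"dy": -0.001,"dz": 0.06,"roll": 0},
  {"fingers": 1,"dx": 0,"dy": -0.001,"dz": 0.064,"roll": 0},
])

```text
time: 12.68
tool_pos: [0.5346, 0.0837, 0.1462]
tcp_rot: [-2.066, -2.365, -0.002]
wrist_force: [-1.0, 1.8, 5.0]
width: -0.001
grip_force: 2.5
```

>>> step_arm([
  {"fingers": 1,"dx": 0,"dy": 0,"dz": 0.001,"roll": 0},
  {"fingers": 1,"dx": 0,"dy": 0,"dz": 0.001,"roll": 0},
  {"fingers": 1,"dx": 0,"dy": 0,"dz": 0.001,"roll": 0},
])

```text
time: 13.05
tool_pos: [0.5347, 0.0838, 0.1461]
tcp_rot: [-2.066, -2.366, -0.002]
wrist_force: [-3.0, 2.3, 8.2]
width: 0.001
grip_force: 4.2
```

>>> step_arm([
  {"fingers": 1,"dx": 0,"dy": 0,"dz": 0.001,"roll": 0},
  {"fingers": 1,"dx": 0,"dy": 0,"dz": 0.001,"roll": 0},
  {"fingers": 1,"dx": 0,"dy": 0,"dz": 0.001,"roll": 0},
  {"fingers": 1,"dx": 0,"dy": 0,"dz": 0.001,"roll": 0},
])

```text
time: 13.55
tool_pos: [0.5348, 0.0838, 0.146]
tcp_rot: [-2.066, -2.366, -0.002]
wrist_force: [-4.9, 1.0, 13.0]
width: 0.0
grip_force: 6.5
```

```bash
python3 - <<'E'
from h import *
togo([.535,.083,.146],7.7); s=read_state(); print(s["wrist_force"])
im,d,P=cloud("wrist")
V=cv2.cvtColor(im,cv2.COLOR_BGR2HSV)[...,2]
s=(P[...,2]>.19)&(P[...,2]<.24)&(np.hypot(P[...,0]-.518,P[...,1]-.213)<.018)
print("pan z",s.sum(),np.median(P[s][:,2]) if s.any() else None)
im,d,P=cloud("top")
s=(P[...,2]>.19)&(P[...,2]<.24)&(np.hypot(P[...,0]-.518,P[...,1]-.213)<.018)
print("pan z top",s.sum(),np.median(P[s][:,2]))
P0=np.load("top.npy"); b=(P0[...,2]<.05)&(P0[...,2]>.005); 
s=np.hypot(P[...,0]-.51,P[...,1]+.2205)<.007; print("knob",np.percentile(P[s][:,2],[50,90]))
E
```

```text
t 13.55 pos [0.5348 0.0838 0.146 ] shift mm [-0.8  0.1 -0. ] tilt [ 0.     0.001 -1.   ]
y ang 7.730353408676653 roll 0.030353408676660365
[-4.88455845  1.00222132 13.00290685]
pan z 0 None
pan z top 133 0.21929536504233682
knob [0.05435572 0.05817356]
```

The lever is at its hard stop: the force rises while the position holds, and the pan has risen to 0.219–0.220. It's held at 13 N, so I'm handing in.

```bash
python3 -c "
from workcell import finish_job
print(finish_job())"
```

```text
the job is handed in; nothing more can be done
None
```

The job is handed in, though no verdict came back: the load weight sits flat in its own well, let go, and the arm is holding the lever at its third-position stop with about 13 N.

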